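# Push the sample puck round the L-shaped slot into the reader nest

## Robot

A 6-joint arm with a two-finger parallel gripper is mounted at the origin on a cart in front of the work surface, level with it; the furniture and walls round the work are solid. World frame = base frame: x ahead of the robot, y to its left, z up, the work surface at z = 0. Lengths are in m, angles in rad, forces in N, time in s.
With the tool pointing down it reaches from about 0.4 to 0.825 m from the base axis. Payload 7 kg.
Tool frame: the origin (TCP) lies between the finger pads; the fingertips stand 8 mm ahead of it and the grasp point (between the pads) lies 11 mm behind it (arm.finger_overhang is the distance from the TCP to the fingertips, in m); z points along the fingers, y is the line along which they close (so a half turn about z gives the same grasp; the last joint's range is limited). The gripper opens to 88 mm and grips with 3 to 60 N. Pads are 19 mm wide; open, the fingers measure 130 mm over their backs; the gripper's body (78 mm by 193 mm) begins 47 mm behind the grasp point.
Start: joints at [1.391, 0.359, 0.012, 0, -1.224, -0.288], TCP at [0.304, 0.602, 0.235] pointing down, gripper open.
Joint ranges: [-3.07, 3.07], [-1.43, 2.12], [-1.02, 1.25], [-3.03, 1.67], [-3.05, -0], [-3.03, 3.03]. Speed limits (rad/s): [2.39, 2.39, 3.01, 3.14, 3.14, 3.14].

## Interface

Orientations are given as [roll, pitch, yaw] about the fixed x, y, z axes, in that order (R = Rz(yaw) Ry(pitch) Rx(roll)).
In Python, from station import arm gives the robot as it stands.
- The arm moves only by the tool move_arm, never from a script. Its argument "rows" is text: rows parted by semicolons, each of 7 numbers parted by spaces: the turn, a rotation vector about the tool's x, y, z in degrees, then the shift along the tool's x, y, z in m, then the finger opening in m, from 0 to 0.0876. A call has 1 to 8 rows; each row shifts and turns the commanded pose from where the row before left it, along the tool's axes as they then stand; what a row does not reach is not made up. A row lasts 1/8 s, in which the tool goes at most 62.5 mm and 10.7 degrees, less where a joint would pass 70% of its speed; a pose out of reach is approached as far as the arm can. A call is refused whole if a number of a shift passes 0.0625 or a number of a turn 10.7, either way. A call with a gripper value outside its range is refused whole. The fingers move at their own pace and stop on an object; "squeeze" is the grip in N (left out, the last holds). Time passes only in rows, so rows that do not move let the fingers close. It gives the time, the measured TCP pose, the force, the opening and the grip force at its end, in the units of the state.
- arm.get_state(): the state, without advancing time (a new reading comes with each control period).
- arm.grab_frame(name): name is "side" or "top"; returns (picture, depth): 384x512x3 uint8, blue, green, red; 384x512 float32, m along the optical axis (not along the pixel's ray), 0 where there is no reading.
- arm.camera_model(name): a dict with "mtx" (3x3 intrinsics, pixels), "camera_from_world" (4x4, takes a point from world to camera coordinates). Camera axes: x right, y down, z forward; pixel columns grow to the right and rows downward; lengths in m; the calibration is good to about 2 mm. A picture is of the moment at which its call begins. camera_model takes no time and is no camera call.
- arm.job_done(): hands the job in; it is judged then, once.
The state is a dict: "t": time; "q": joint angles; "qd": joint speeds; "joint_efforts": joint torques, N m; "eef_pos": TCP position; "ee_rot": TCP orientation; "force": force on the tool from outside, world axes, zero at the start; "moment": the same for the moment, N m; "width": finger opening in m; "gripper_force": force on a finger pad.
Only numpy, scipy, OpenCV 4.12 (cv2) and the standard library are available. Lean on these libraries where they do the work, as an engineer would, in place of code of your own. Each camera call takes 0.05 s, during which the arm holds its last target. There are 200 camera calls.

## Task

Push the round metal sample puck along the L-shaped slot of the measuring stage with your fingertips: along the first leg to the corner, then along the second leg until it is fully home at the end of the slot, in the black nest in front of the reader head. Only push the puck, never lift it out of the slot; leave the solder spool, the flux pot and the tape measure beside the stage where they stand, and take the hand away at the end.

Things in the scene. Friction and masses are not known exactly. Their poses are not given: they have to be found in the camera images.
- stage: Fixed aluminium plate on the bench, 220 x 240 x 22 mm high. Frame on the bench: plate spans x -115 to 105, y -100 to 140 mm, top at z = 22 mm. In the top an L-shaped slot, 18 mm wide, 14 deep: first leg along stage +x, second from the corner along stage +y. Puck centre in stage frame (mm): start end (-55, -40), corner (45, -40), far end (45, 40). All slot ends are hard stops.
- slot_corner (a point): Where the puck's centre stands, at the plate's top face, when its pin is at the corner of the slot: stage frame (45, -40, 22) mm. Axes as the stage.
- slot_end (a point): Where the puck's centre stands, at the plate's top face, when fully home: stage frame (45, 40, 22) mm. Axes as the stage. Round it a black half-ring nest, open to stage -y, inner radius 49.5 mm, 13 mm high; behind it (stage y 104 to 134, x 15 to 75) the grey reader head, 34 mm above the plate, with a brass connector to 44 mm.
- puck: Loose metal puck, 92 mm across (too wide to grip), 22 mm high, white sample disc (60 x 3 mm) on top; about 0.6 kg. Origin: centre of its underside, resting on the plate's top; z up. Below it a pin, 14 mm across and 11 long, in the slot with 2 mm play each side. Starts near the slot's start end. Slides with plain friction (2 to 8 N); its own yaw is free. Push it on the rim.
- solder_spool: Bystander: solder spool standing on the bench, 56 mm in diameter, 40 mm high; origin under its centre. Outside the stage's -y edge.
- flux_pot: Bystander: small yellow pot with white lid on the bench, 37 mm in diameter, 28 mm high; origin under its centre. Outside the stage's +y edge.
- tape_measure: Bystander: blue pocket tape measure on the bench, 38 x 72 x 57 mm high; origin under its centre. Outside the stage's -y edge, nearer than the spool.
Not all that is in view belongs to the job. Of the things shaped like the puck, the metal one is meant.

How it is judged:
On the way:
1. the puck reaches the corner of the slot (within 12 mm) (horizontal distance between puck and slot_corner below 0.012 m), for 0.02 s.
At the end, for the whole second after the job is handed in: The puck's centre is within 6 mm of the end of the slot, the puck lies flat on the plate (within 3 mm and 0.06 rad) with its pin in the slot, and it is at rest (horizontal distance between puck and slot_end below 0.006 m and z of puck in the frame of slot_end below 0.003 m and angle between puck's own z axis and vertical below 0.06 rad and linear speed of puck below 0.01 m/s); the robot touches nothing.
It fails at once if the puck is lifted (its underside more than 7 mm above the plate) (z of puck in the frame of slot_end above 0.007 m).
It fails at once if the puck is tipped by more than 0.25 rad (angle between puck's own z axis and vertical above 0.25 rad).
It fails at once if a bystander is moved more than 25 mm (distance of any of solder_spool, flux_pot, tape_measure from where it was at the start of the episode above 0.025 m).
It fails at once if the arm or the gripper's body, not the fingers, pushes the puck (over 3 N) (contact force between the arm and puck above 3 N).
It also fails if it takes over 51 s, if anything falls off the work surface, if the arm or the gripper's body presses on something with over 40 N, if the wrist force passes 120 N, or if a joint passes its speed limit or range.

## Working session

There is one attempt and no reset: what is moved stays moved. The work goes in short steps, Python scripts to look and compute and a tool call to move; the robot and the scene stay as the last step left them, time stands still between calls to the robot, and variables do not carry over. Pictures are saved under pics/ and viewed, at most 10 in all, crops included, and the job is handed in when it is done.

Besides the shell and the picture viewer there is one more tool, called after "Request:" by a JSON object that holds its "name" and its "arguments", one argument or row to a line. move_arm: Moves the arm, as the interface text tells. Its arguments: {"type":"object","properties":{"rows":{"type":"string"},"squeeze":{"type":"number"}},"required":["rows"]}

```bash
mkdir -p pics
cat > h.py <<'E'
import numpy as np,cv2
from station import arm
def snap(n,f):
    im,d=arm.grab_frame(n); cv2.imwrite(f'pics/{f}.png',im); np.save(f'pics/{f}.npy',d); return im,d
def world(n,u,v,d):
    c=arm.camera_model(n);K=c['mtx'];T=np.linalg.inv(np.array(c['camera_from_world']))
    u,v,d=map(np.asarray,(u,v,d))
    p=np.stack([(u-K[0][2])/K[0][0]*d,(v-K[1][2])/K[1][1]*d,d,np.ones_like(d)],-1)
    return (p@T.T)[...,:3]
E
python3 - <<'E'
from h import *
snap('top','t0');snap('side','s0')
for n in('top','side'): print(np.round(np.linalg.inv(arm.camera_model(n)['camera_from_world']),2))
print(arm.get_state())
E
```

```text
[[ 0.02 -0.98  0.18  0.37]
 [-1.   -0.02 -0.01 -0.18]
 [ 0.01 -0.18 -0.98  0.87]
 [ 0.    0.    0.    1.  ]]
[[-1.    0.01  0.02  0.5 ]
 [-0.02  0.46 -0.89  0.58]
 [-0.02 -0.89 -0.46  0.47]
 [ 0.    0.    0.    1.  ]]
{'t': 0.1, 'q': array([ 1.39110954e+00,  3.59302507e-01,  1.11919535e-02, -3.21619910e-04,
       -1.22406597e+00, -2.88092560e-01]), 'qd': array([ 0.0019877 , -0.00120898,  0.00285067,  0.00132405, -0.00073981,
        0.00027742]), 'joint_efforts': array([-1.36026883e-03, -5.84165347e+01,  2.93748826e+01,  7.01532885e+00,
        1.01840752e-02, -5.22962887e-05]), 'eef_pos': array([0.3041982 , 0.60212405, 0.23374029]), 'ee_rot': array([ 3.14018342e+00, -1.02283222e-04, -4.67888781e-01]), 'force': array([ 0.06039554, -0.88380317,  0.14027392]), 'moment': array([-0.01043031,  0.04188188, -0.01154893]), 'gripper_force': 0.0, 'width': 0.08762244830911538}
```

View pics/t0.png

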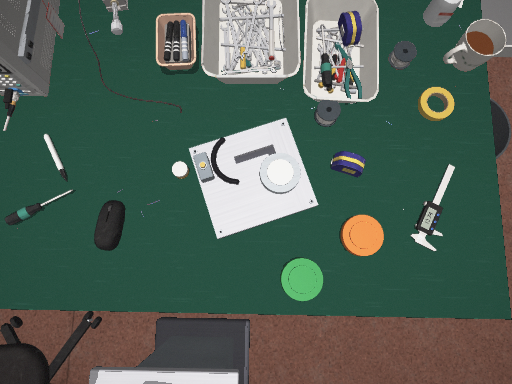

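View pics/s0.png

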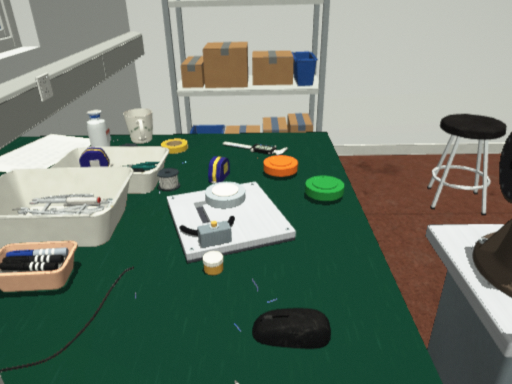

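Candidates shaped like the puck are metal/white at top (280,172), orange at (362,235), and green at (302,279). I choose the metal one on the stage. The reader is at (203,165), with the nest at about (225,160). The tape measure is at (348,163), the spool at (327,113) and the flux pot at (180,169).

Run:
```python
from h import *
im=cv2.imread('pics/t0.png');d=np.load('pics/t0.npy')
cv2.imwrite('pics/c0.png',cv2.resize(im[95:250,165:375],None,fx=3.5,fy=3.5,interpolation=cv2.INTER_CUBIC))
v,u=np.mgrid[0:384,0:512];P=world('top',u,v,d)
box=(u>180)&(u<325)&(v>112)&(v<245)
m=box&(P[...,2]>.014)&(P[...,2]<.07)
n,l,s,c=cv2.connectedComponentsWithStats(m.astype(np.uint8))
k=l[178+30,260];m=(l==k)
r=cv2.minAreaRect((P[m][:,:2]*1000).astype(np.float32));print('plate',r,cv2.boxPoints(r).round(1).tolist())
pm=m&(P[...,2]>.040)&(np.hypot(u-280,v-172)<26)
print('puck',cv2.minEnclosingCircle((P[pm][:,:2]*1000).astype(np.float32)),np.percentile(P[pm][:,2],[5,50,95]), P[pm].mean(0))
print('platez',np.median(P[200:220,240:270,2]),'bench',np.median(P[200:250,330:340,2]))
for nm,(a,b) in dict(tape=(348,163),spool=(327,113),flux=(180,169)).items():
    q=(np.hypot(u-a,v-b)<22)&(P[...,2]>.012)&~m; print(nm,cv2.minAreaRect((P[q][:,:2]*1000).astype(np.float32)),P[q][:,2].max())
```

```text
plate ((576.846435546875, -180.32733154296875), (220.78248596191406, 240.27943420410156), 19.735864639282227) [[432.3999938964844, -104.5], [513.5, -330.70001220703125], [721.2999877929688, -256.1000061035156], [640.2000122070312, -30.0]]
puck ((581.2951049804688, -242.42205810546875), 46.19997787475586) [0.04195028 0.04508986 0.04859191] [ 0.58056278 -0.24164805  0.04520464]
platez 0.022032656738520562 bench 0.00011057459047059126
tape ((490.6807556152344, -313.6666259765625), (74.10658264160156, 343.95111083984375), 53.937835693359375) 0.8746710702557101
spool ((750.613525390625, -353.9019470214844), (71.58940887451172, 79.69278717041016), 56.884666442871094) 0.07109029494024943
flux ((493.8173828125, -98.36244201660156), (291.57867431640625, 34.875457763671875), 41.77219772338867) 0.8746710702557101
```

View pics/c0.png

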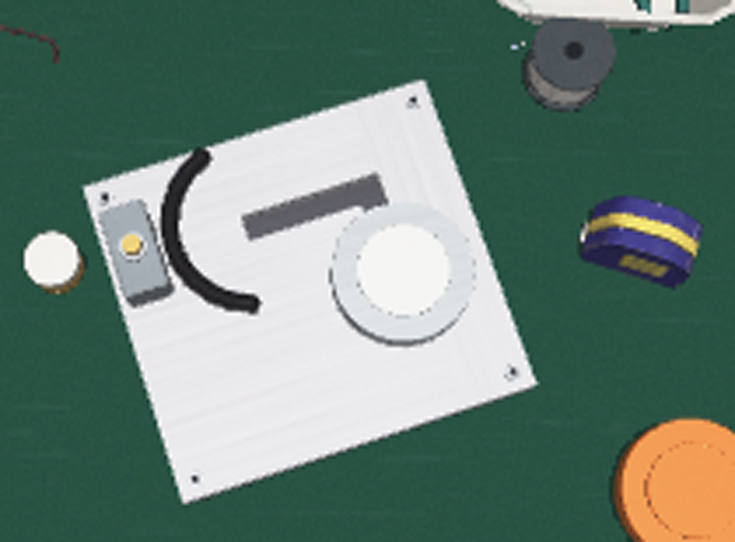

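The crop confirms the metal puck, with its white disc centred at crop (403,272). The slot's second leg runs to the left at crop (245,227)-(380,185). Next I rotate the tool so its fingers lie across the first leg.

Request:
{"name": "move_arm", "arguments": {
  "rows": "0 0 10.3 0 0 0 0.03;0 0 10.3 0 0 0 0.03;0 0 10.3 0 0 0 0.03;0 0 10.3 0 0 0 0.03;0 0 10.3 0 0 0 0.03;0 0 10.3 0 0 0 0.03;0 0 10.3 0 0 0 0.03;0 0 10.3 0 0 0 0.03",
  "squeeze": 10
}}

```text
t: 1.1
eef_pos: [0.3043, 0.6022, 0.234]
ee_rot: [3.142, -0.001, -1.912]
force: [-0.9, 0.3, 0.3]
width: 0.0301
gripper_force: 0.0
```

Request:
{"name": "move_arm", "arguments": {
  "rows": "0 0 10.2 0 0 0 0.03;0 0 10.2 0 0 0 0.03;0 0 10.2 0 0 0 0.03;0 0 10.2 0 0 0 0.03;0 0 10.2 0 0 0 0.03;0 0 0 0 0 0 0.03"
}}

```text
t: 1.85
eef_pos: [0.3043, 0.6023, 0.2341]
ee_rot: [-3.141, -0.001, -2.795]
force: [0.3, 0.2, 0.1]
width: 0.03
gripper_force: 0.0
```

```bash
cat >> h.py <<'E'
from scipy.spatial.transform import Rotation as R
a=np.radians(19.74);S=np.array([[np.cos(a),-np.sin(a)],[np.sin(a),np.cos(a)]]);O=np.array([.5883,-.1974])
def st(x,y): return S@np.array([x,y])/1000+O   # stage mm -> world
def inst(p): return S.T@(np.asarray(p)[:2]-O)*1000
def delta(x,y,z):
    s=arm.get_state();r=R.from_euler('xyz',s['ee_rot'])
    print('q',s['q'].round(2),'pos',s['eef_pos'].round(4),'stage',inst(s['eef_pos']).round(1),'rpy deg',np.degrees(s['ee_rot']).round(1),'F',s['force'].round(1),'t',s['t'])
    print('tool shift',r.inv().apply(np.r_[st(x,y),z]-s['eef_pos']).round(4))
E
python3 - <<'E'
from h import *
delta(-95,-40,.15)
for a in [(348,155,.8),(327,106,.82)]:
    d=np.load('pics/t0.npy')[a[1]:a[1]+20,a[0]-20:a[0]+20]
    v,u=np.mgrid[a[1]:a[1]+20,a[0]-20:a[0]+20];p=world('top',u,v,d);p=p[(p[...,2]>.03)&(p[...,2]<.065)]
    print(np.array([inst(q) for q in p]).min(0),np.array([inst(q) for q in p]).max(0))
E
```

```text
q [ 1.39  0.36  0.01 -0.   -1.22 -2.62] pos [0.3043 0.6023 0.2341] stage [  2.7 848.6] rpy deg [-180.    -0.  -160.1] F [0.3 0.2 0.1] t 1.85
tool shift [ 0.0997 -0.8883  0.0847]
[ -81.87762572 -233.74606107] [ -22.84878061 -162.75399463]
[  58.1935054  -224.97070711] [ 101.16338306 -170.05295803]
```

Request:
{"name": "move_arm", "arguments": {
  "rows": "0 0 0 0.006 -0.055 0 0.03;0 0 0 0.006 -0.055 0 0.03;0 0 0 0.006 -0.055 0 0.03;0 0 0 0.006 -0.055 0 0.03;0 0 0 0.006 -0.055 0 0.03;0 0 0 0.006 -0.055 0 0.03;0 0 0 0.006 -0.055 0 0.03;0 0 0 0.006 -0.055 0 0.03"
}}

```text
t: 2.85
eef_pos: [0.4083, 0.1704, 0.2348]
ee_rot: [3.141, 0.001, -2.791]
force: [0.3, -0.6, -0.5]
width: 0.0301
gripper_force: 0.0
```

Request:
{"name": "move_arm", "arguments": {
  "rows": "0 0 0 0.007 -0.055 0.01 0.03;0 0 0 0.007 -0.055 0.01 0.03;0 0 0 0.007 -0.055 0.01 0.03;0 0 0 0.007 -0.055 0.01 0.03;0 0 0 0.007 -0.055 0.01 0.03;0 0 0 0.007 -0.055 0.01 0.03;0 0 0 0.007 -0.055 0.01 0.03;0 0 0 0 0 0 0.03"
}}

```text
t: 3.85
eef_pos: [0.492, -0.2098, 0.163]
ee_rot: [3.141, -0.003, -2.796]
force: [-0.3, 1.6, 0.2]
width: 0.0301
gripper_force: 0.0
```

Run:
```python
from h import *
delta(-97,-40,.037)
```

```text
q [-0.04  0.19 -0.4   0.   -0.99 -1.19] pos [ 0.492  -0.2098  0.163 ] stage [-94.9  20.9] rpy deg [ 1.800e+02 -1.000e-01 -1.602e+02] F [-0.3  1.6  0.2] t 3.85
tool shift [ 0.0019 -0.061   0.126 ]
```

Request:
{"name": "move_arm", "arguments": {
  "rows": "0 0 0 0.001 -0.031 0 0.03;0 0 0 0.001 -0.03 0 0.03;0 0 0 0 0 0.04 0.03;0 0 0 0 0 0.04 0.03;0 0 0 0 0 0.025 0.03;0 0 0 0 0 0.013 0.03;0 0 0 0 0 0.008 0.03;0 0 0 0 0 0 0.03"
}}

```text
t: 4.85
eef_pos: [0.5116, -0.2646, 0.0388]
ee_rot: [-3.141, 0.0, -2.795]
force: [0.2, -0.8, 0.1]
width: 0.0303
gripper_force: 0.0
```

Run:
```python
from h import *
delta(-75,-40,.037)
im,_=snap('side','s1');cv2.imwrite('pics/s1c.png',cv2.resize(im[150:270,140:320],None,fx=4,fy=4))
```

```text
q [-0.14  0.4  -0.44  0.   -0.73 -1.09] pos [ 0.5116 -0.2646  0.0388] stage [-94.9 -37.3] rpy deg [-180.     0.  -160.1] F [ 0.2 -0.8  0.1] t 4.85
tool shift [-0.0199 -0.0027  0.0018]
```

View pics/s1c.png

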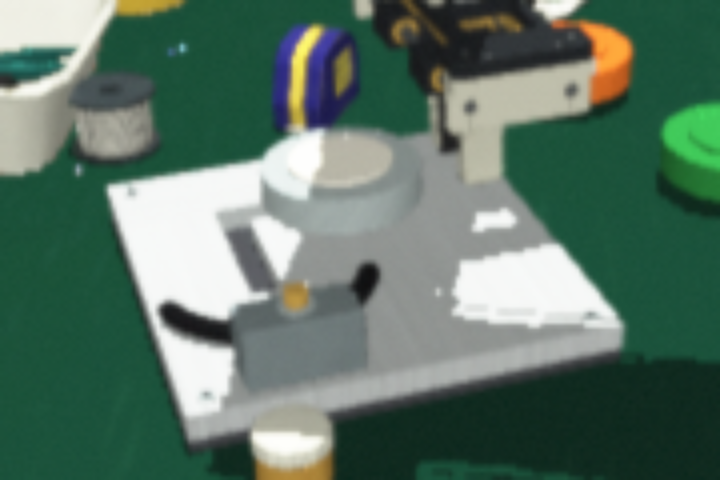

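The picture shows the fingertip at crop (482,178), just above the plate and clear behind the puck's rim at (420,190). Now I push along leg 1.

Request:
{"name": "move_arm", "arguments": {
  "rows": "0 0 0 -0.01 -0.003 0 0.03;0 0 0 -0.008 0 0 0.03;0 0 0 -0.008 0 0 0.03;0 0 0 -0.008 0 0 0.03;0 0 0 -0.01 0 0 0.03;0 0 0 -0.01 0 0 0.03;0 0 0 -0.01 0 0 0.03;0 0 0 -0.008 0 0 0.03"
}}

```text
t: 5.9
eef_pos: [0.5795, -0.2432, 0.0386]
ee_rot: [3.141, -0.002, -2.796]
force: [-5.1, -2.2, 4.8]
width: 0.0298
gripper_force: 3.0
```

```bash
cat >> h.py <<'E'
def puck(g,f='p'):
    # white disc + metal top: fit radius-46 circle to points between z .040 and .050, near stage guess g
    im,d=snap('top',f);v,u=np.mgrid[0:384,0:512];P=world('top',u,v,d)
    q=P[(P[...,2]>.041)&(P[...,2]<.0505)][:,:2];s=(q-O)@S*1000
    s=s[np.hypot(*(s-np.array(g)).T)<52]
    print('puck top',len(s),'centroid',s.mean(0).round(1),'min',s.min(0).round(1),'max',s.max(0).round(1),'circ',cv2.minEnclosingCircle(s.astype(np.float32)))
E
python3 - <<'E'
from h import *
delta(-8,-40,.037); puck((20,-40),'p1')
E
```

```text
q [-0.09  0.47 -0.32  0.   -0.79 -1.14] pos [ 0.5795 -0.2432  0.0386] stage [-23.7 -40.1] rpy deg [ 1.800e+02 -1.000e-01 -1.602e+02] F [-5.1 -2.2  4.8] t 5.9
tool shift [-0.0157  0.0001  0.0015]
puck top 129 centroid [ 49.8 -11.6] min [ 26.9 -27.6] max [68.1  5.5] circ ((46.793357849121094, -11.294742584228516), 25.766782760620117)
```

Request:
{"name": "move_arm", "arguments": {
  "rows": "0 0 0 -0.006 0 0 0.03;0 0 0 -0.005 0 0 0.03;0 0 0 -0.003 0 0 0.03;0 0 0 0 0 0 0.03"
}}

```text
t: 6.45
eef_pos: [0.5935, -0.2383, 0.0385]
ee_rot: [-3.142, 0.0, -2.796]
force: [-2.3, -0.5, 1.7]
width: 0.0299
gripper_force: 1.6
```

Request:
{"name": "move_arm", "arguments": {
  "rows": "0 0 0 -0.002 0 0 0.03;0 0 0 -0.002 0 0 0.03;0 0 0 0 0 0 0.03"
}}

```text
t: 6.82
eef_pos: [0.5958, -0.2374, 0.0384]
ee_rot: [3.141, -0.002, -2.796]
force: [-6.6, -3.0, 3.1]
width: 0.0298
gripper_force: 3.9
```

Run:
```python
from h import *
delta(-8,-40,.037)
im,_=snap('side','s2');cv2.imwrite('pics/s2c.png',cv2.resize(im[150:270,140:320],None,fx=4,fy=4))
```

```text
q [-0.08  0.48 -0.29  0.   -0.8  -1.15] pos [ 0.5958 -0.2374  0.0384] stage [ -6.5 -40.1] rpy deg [ 1.800e+02 -1.000e-01 -1.602e+02] F [-6.6 -3.   3.1] t 6.825
tool shift [0.0015 0.0001 0.0014]
```

View pics/s2c.png

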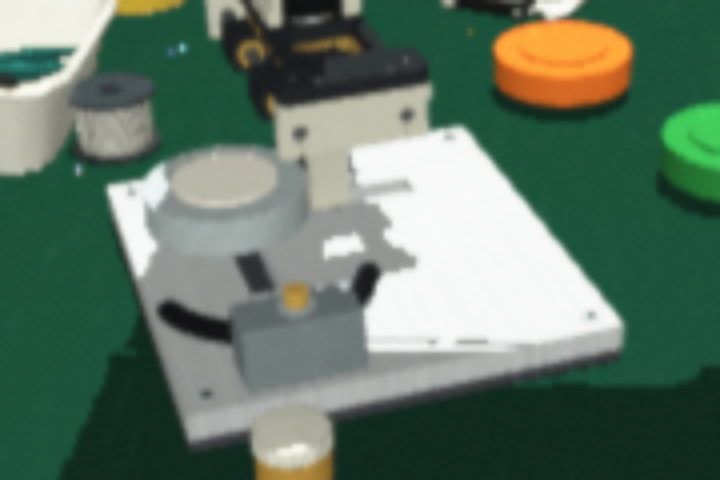

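Request:
{"name": "move_arm", "arguments": {
  "rows": "0 0 0 -0.003 0 0 0.03;0 0 0 -0.002 0 0 0.03;0 0 0 0 0 0 0.03"
}}

```text
t: 7.25
eef_pos: [0.5962, -0.2371, 0.0384]
ee_rot: [3.139, -0.01, -2.797]
force: [-19.1, -8.6, 13.3]
width: 0.03
gripper_force: 10.1
```

The picture shows the puck at crop (230,195), at the corner of the slot, with the fingers behind it at (330,190). The force jump to about 20 N confirms the hard stop. I back off, lift, go round and turn 90°.

Request:
{"name": "move_arm", "arguments": {
  "rows": "0 0 0 0.01 0 0 0.03;0 0 0 0.02 0 0 0.03;0 0 0 0 0 -0.05 0.03;0 0 0 0 0 -0.05 0.03;0 0 0 -0.021 -0.035 0 0.03;0 0 0 -0.03 -0.035 0 0.03;0 0 0 -0.03 0 0 0.03;0 0 0 0 0 0 0.03"
}}

```text
t: 8.25
eef_pos: [0.6748, -0.2835, 0.1376]
ee_rot: [-3.142, 0.001, -2.795]
force: [-0.9, -0.5, -0.8]
width: 0.0299
gripper_force: 0.0
```

Request:
{"name": "move_arm", "arguments": {
  "rows": "0 0 -10 0 0 0 0.03;0 0 -10 0 0 0 0.03;0 0 -10 0 0 0 0.03;0 0 -10 0 0 0 0.03;0 0 -10 0 0 0 0.03;0 0 -10 0 0 0 0.03;0 0 -10 0 0 0 0.03;0 0 -10 0 0 0 0.03"
}}

```text
t: 9.25
eef_pos: [0.6728, -0.2838, 0.1388]
ee_rot: [-3.141, 0.0, -1.394]
force: [0.2, -0.2, 1.0]
width: 0.0304
gripper_force: 0.0
```

Request:
{"name": "move_arm", "arguments": {
  "rows": "0 0 -10 0 0 0 0.03;0 0 0 0 0 0 0.03"
}}

```text
t: 9.5
eef_pos: [0.6729, -0.2839, 0.1388]
ee_rot: [-3.141, -0.0, -1.226]
force: [-0.1, -0.2, -0.0]
width: 0.03
gripper_force: 0.0
```

Run:
```python
from h import *
delta(45,-112,.038); puck((45,-40),'p2')
```

```text
q [-0.13  0.51  0.03 -0.   -1.09  0.48] pos [ 0.6729 -0.2839  0.1388] stage [  50.4 -110. ] rpy deg [-180.    -0.   -70.3] F [-0.1 -0.2 -0. ] t 9.5
tool shift [0.002  0.0055 0.1008]
puck top 1204 centroid [ 44.5 -39.6] min [ -0.2 -85.3] max [90.5  5.2] circ ((45.56682586669922, -39.813385009765625), 46.09784698486328)
```

Request:
{"name": "move_arm", "arguments": {
  "rows": "0 0 0 0.002 0.0055 0.03 0.03;0 0 0 0 0 0.035 0.03;0 0 0 0 0 0.02 0.03;0 0 0 0 0 0.01 0.03;0 0 0 0 0 0.005 0.03;0 0 0 0 0 0 0.03;0 0 0 -0.01 0 0 0.03;0 0 0 -0.008 0 0 0.03"
}}

```text
t: 10.55
eef_pos: [0.6629, -0.2701, 0.0393]
ee_rot: [-3.141, -0.0, -1.225]
force: [-0.6, -0.5, 0.1]
width: 0.0301
gripper_force: 0.0
```

Request:
{"name": "move_arm", "arguments": {
  "rows": "0 0 0 -0.007 0 0 0.03;0 0 0 -0.008 0 0 0.03;0 0 0 -0.01 0 0 0.03;0 0 0 -0.01 0 0 0.03;0 0 0 -0.01 0 0 0.03;0 0 0 -0.01 0 0 0.03;0 0 0 -0.01 0 0 0.03;0 0 0 0 0 0 0.03"
}}

```text
t: 11.55
eef_pos: [0.6402, -0.2083, 0.0384]
ee_rot: [3.141, 0.001, -1.225]
force: [0.4, -0.5, 0.7]
width: 0.03
gripper_force: 0.2
```

Run:
```python
from h import *
delta(45,-12,.038); puck((45,25),'p3')
```

```text
q [-0.03  0.53 -0.21 -0.   -0.84  0.37] pos [ 0.6402 -0.2083  0.0384] stage [ 45.2 -27.8] rpy deg [ 1.80e+02  1.00e-01 -7.02e+01] F [ 0.4 -0.5  0.7] t 11.55
tool shift [-0.0158  0.0002  0.0004]
puck top 1004 centroid [45.  32.6] min [ -0.7 -12.1] max [90.1 70.9] circ ((44.827598571777344, 25.77555274963379), 45.73395538330078)
```

Request:
{"name": "move_arm", "arguments": {
  "rows": "0 0 0 -0.006 0 0 0.03;0 0 0 -0.005 0 0 0.03;0 0 0 -0.003 0 0 0.03;0 0 0 -0.002 0 0 0.03;0 0 0 0 0 0 0.03"
}}

```text
t: 12.22
eef_pos: [0.635, -0.1944, 0.0383]
ee_rot: [3.141, 0.0, -1.225]
force: [-0.1, -1.1, -1.0]
width: 0.0301
gripper_force: 0.5
```

Request:
{"name": "move_arm", "arguments": {
  "rows": "0 0 0 -0.002 0 0 0.03;0 0 0 -0.002 0 0 0.03;0 0 0 0 0 0 0.03"
}}

```text
t: 12.6
eef_pos: [0.6353, -0.1932, 0.0395]
ee_rot: [-3.14, -0.003, -1.225]
force: [3.0, -13.3, -1.0]
width: 0.0297
gripper_force: 6.7
```

The force jump marks the hard stop, at the predicted place. I take the hand away.

Request:
{"name": "move_arm", "arguments": {
  "rows": "0 0 0 0.01 0 0 0.03;0 0 0 0.03 0 0 0.03;0 0 0 0.03 0 0 0.03;0 0 0 0.03 0 -0.03 0.03;0 0 0 0 0 -0.06 0.03;0 0 0 0 0 -0.06 0.03;0 0 0 0 0 0 0.03;0 0 0 0 0 0 0.03"
}}

```text
t: 13.6
eef_pos: [0.6676, -0.2844, 0.1884]
ee_rot: [-3.141, 0.001, -1.225]
force: [-0.1, 0.4, -0.4]
width: 0.0297
gripper_force: 0.0
```

Run:
```python
from h import *
delta(45,-12,.038); puck((45,40),'p4')
im=cv2.imread('pics/p4.png');cv2.imwrite('pics/p4c.png',cv2.resize(im[95:250,165:375],None,fx=3.5,fy=3.5))
```

```text
q [-0.14  0.47  0.08 -0.   -1.18  0.48] pos [ 0.6676 -0.2844  0.1884] stage [  45.3 -108.7] rpy deg [-1.80e+02  1.00e-01 -7.02e+01] F [-0.1  0.4 -0.4] t 13.6
tool shift [-0.0966  0.0003  0.1505]
puck top 1217 centroid [43.7 40.3] min [-1.1 -5.8] max [90.2 85.8] circ ((44.672306060791016, 40.14848709106445), 45.965694427490234)
```

View pics/p4c.png

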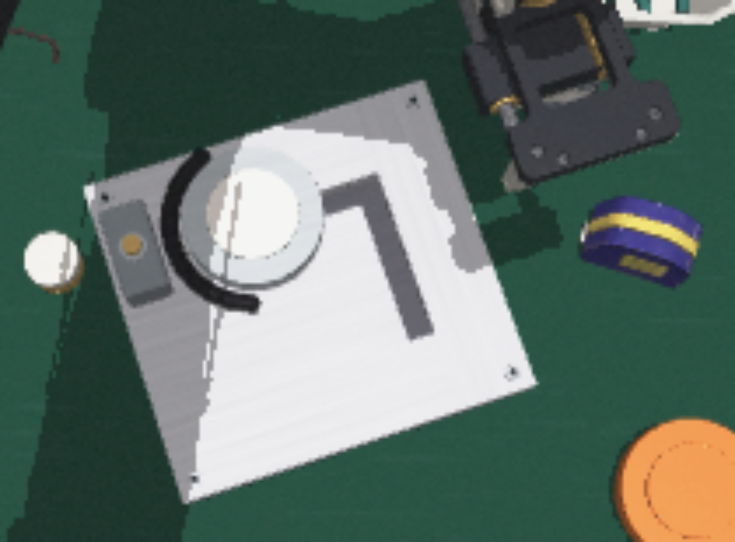

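The picture shows the puck home in the nest at crop (250,213). The tape measure (640,240) and flux pot (52,260) are where they were, and the hand is clear.

```bash
python3 -c "
from station import arm
print(arm.job_done())"
```

```text
the job is handed in; nothing more can be done
None
```

The puck was pushed to the corner and then fully home in the nest, measured at stage (44.7, 40.1) mm against a target of (45, 40). The hand was withdrawn clear and the job handed in at about 14 s; no verdict came back.

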